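# Pin the tile press shut

## Robot

A 6-joint arm with a two-finger parallel gripper is mounted at the origin on a cart in front of the work surface, level with it; the furniture and walls round the work are solid. World frame = base frame: x ahead of the robot, y to its left, z up, the work surface at z = 0. Lengths are in mm, angles in degrees, forces in N, time in s.
With the tool pointing down it reaches from about 425 to 1125 mm from the base axis. Payload 14.9 kg.
Tool frame: the origin (TCP) lies midway between the tips of the shut fingers; the grasp point (between the pads) lies robot.hold_point_z behind it (robot.hold_point_z is the distance from the TCP to the grasp point, in mm); z points along the fingers, y is the line along which they close (so a half turn about z gives the same grasp; the last joint's range is limited). The gripper opens to 91 mm and grips with 3 to 60 N. Pads are 32 mm wide; open, the fingers measure 118 mm over their backs; the gripper's body (76 mm by 178 mm) begins 60 mm behind the grasp point.
Start: joints at [-71.522, 21.709, 99.362, -0, 58.929, -1.908], TCP at [243.834, -656.172, 177.932] pointing down, gripper open.
Joint ranges: [-158.91, 158.91], [-42.39, 125.64], [0.06, 152.35], [-60.88, 240.88], [17.5, 164.5], [-176.32, 176.32]. Speed limits (degrees/s): [108.29, 108.29, 136.94, 180, 180, 180].

## Interface

Orientations are given as a 3x3 rotation matrix whose columns are the frame's x, y, z axes.
In Python, from cell import robot, claw, ik, imaging, workorder gives the robot as it stands. Calls block until the motion is done:
- robot.move_pose(position, orientation): joint-space move of the TCP to a pose.
- robot.move_l(position, orientation=None, vel=150, guard=None): straight line of the TCP; orientation=None keeps the orientation; vel is the mean speed in mm/s. With guard (N) it stops when the force on the tool has changed by that much, and returns True; else False.
- robot.move_joints(angles): joint-space move.
- claw.release() and claw.clamp(): open the fingers fully, or close them until they stop; the grip force is fixed at half the most.
- robot.hold(seconds).
- ik(position, orientation): joint angles nearest the present ones, or None.
- robot.read_state(): the state.
- imaging.camera(name): name is "scene" or "top" or "wrist"; returns a dict with "color" (400x640x3 uint8, red, green, blue), "fx", "fy", "cx", "cy" (pixels), "position" and "attitude" of the camera in the world. Camera axes: x right, y up, looking along -z (the intrinsics and any distortion apply to the point x, -y, -z); pixel columns grow to the right and rows downward; lengths in mm; the calibration is good to about 2 mm. The wrist camera is an equidistant fisheye: a pixel r from the principal point sees the ray r / f radians off the axis. A picture is of the moment at which its call begins. There is no depth.
A pose or a line that the arm cannot do raises robot.PlanningError and nothing moves.
- workorder.hand_in(): hands the job in; it is judged then, once.
The state is a dict: "time_s": time; "joints": joint angles; "dq": joint speeds; "joint_torque": joint torques, N m; "ee_pos": TCP position; "ee_rot": TCP orientation; "force": force on the tool from outside, world axes, zero at the start; "torque": the same for the moment, N m; "gripper_width": finger opening in mm; "finger_force": force on a finger pad.
Only numpy, scipy, OpenCV 4.12 (cv2) and the standard library are available. Lean on these libraries where they do the work, as an engineer would, in place of code of your own. Each camera call takes 0.05 s, during which the arm holds its last target. There are 200 camera calls.

## Task

Close the tile press by pushing its platen right down on the tile, then lock it: take the T-headed linch pin out of its wooden keeper, push it from the front through the cross-hole of the steel post until its cross bar stands against the post, and flip its sprung ring over the top of the post so that it snaps down round behind the pin's end. Leave the cup, the stamp and the sanding block where they stand.

Things in the scene. Friction and masses are not known exactly. Their poses are not given: they have to be found in the camera images.
- platen (a joint): Angle of the press's platen about its hinge at the back of the press: 0 = closed on the tile, grows as the front rises (rad). It starts half open (0.15 to 0.4) and stays where it is left (stiff hinge; about 3 to 5 N down at platen_push closes it).
- platen_push (a point): Point on top of the platen's steel strap, on its centre line, 116 mm in front of the hinge line; moves with the platen. Closed, it lies 43 mm behind point hole and 10 mm below it, 58 mm above the bench. The platen is a plywood board 124 x 124 mm; its top is 5 mm below this point; a turned knob 28 mm high stands 44 mm behind this point.
- hole (a point): Centre of the mouth of the cross-hole, on the front face of the press's steel post, 68 mm above the bench. x axis: level along the hole, front to back of the press; y left, z up. The hole is 11.5 mm wide, right through the 18 mm post. The platen's slotted tongue (34 mm wide, 5 mm thick) drops round the post; closed, its top is 10 mm below the hole's centre and it reaches 12 mm in front of the post.
- keeper_mouth (a point): Centre of the hole's upper end in the slot floor of the wooden keeper (block 64 x 90 x 45 mm, fixed), 20 mm above the bench; x axis along the slot, z up. The slot is 54 mm wide, open at both x ends and at the top; cheeks on its y sides rise 25 mm above the slot floor and cover the ends of the pin's bar. The hole is 16 mm deep, 12 mm wide.
- pin_bar (a point): Centre of the cross bar of the loose linch pin (110 g). The bar is round, 13 mm thick, 48 mm long along this point's y axis, with flat ends. The shank, 10 mm thick, end chamfered, runs along -z and ends 32 mm from this point. It starts upright in the keeper, shank down, bar across the slot, bar centre 36 mm above the bench. Home in the post, the bar's centre is 6.5 mm in front of point hole.
- pin_tip (a point): Centre of the end of the pin's shank.
- ring_grip (a point): Centre of the black sleeve (9 mm thick, 18 mm long along y) on the bow of the pin's ring, 39 mm from the bar's centre. The ring is a D-shaped bail of 4 mm wire, 42 mm wide, hinged on the bar about the bar's own y axis; its legs run 19 mm either side of the middle.
- ring (a joint): Angle of the ring on its bar (rad): 0 = open, pointing straight away from the shank (so at the start, upwards); +3.14 or -3.14 (either way round) = closed, its bow just past the pin's end. An over-centre spring (up to about 2 N at the bow) holds it open or closed; it snaps on to closed beyond about 1.6 rad from open and springs back before that.
- water_cup: White enamel cup, 69 mm wide, 79 mm high; origin under its centre. Bystander.
- stamp_a: Turned wooden stamp, 29 mm wide, 58 mm high; origin under its centre. Bystander.
- sanding_block: Grey abrasive block 59 x 82 x 26 mm; origin under its centre. Bystander.
- post_top (a point): Centre of the top of the press's post, a steel bar 18 mm thick along the hole and 22 mm wide, its top 13 mm above the hole's centre. Point hole is on its front face, 9 mm in front of this point. Axes as of hole.
There are look-alikes about, which are no part of the job. What is shaped like the part that bears keeper_mouth but turquoise is not meant.

How it is judged:
By the outcome, as a careful person would: the job done as asked, in the order asked, and still so for the second after the job is handed in, with the robot touching nothing.
It also fails if it takes over 67 s, if anything falls off the work surface, if the arm or the gripper's body presses on something with over 40 N, if the wrist force passes 120 N, or if a joint passes its speed limit or range.

## Working session

There is one attempt and no reset: what is moved stays moved. The work goes in short steps, each a Python script; the robot and the scene stay as the last script left them, time stands still between calls to the robot, and variables do not carry over. Pictures are saved under pics/ and viewed, at most 10 in all, crops included, and the job is handed in when it is done.

```bash
mkdir -p pics; ls; python3 - <<'E'
from cell import robot, claw, ik, imaging, workorder
import cv2, pickle, numpy as np
d={}
for n in ("scene","top"):
    c=imaging.camera(n); d[n]=c
    cv2.imwrite(f"pics/{n}0.png",c["color"][:,:,::-1])
    print(n,c["fx"],c["fy"],c["cx"],c["cy"],np.round(c["position"],1).tolist(),np.round(c["attitude"],3).tolist(),[k for k in c])
pickle.dump(d,open("cams0.pkl","wb"))
s=robot.read_state();print(s["time_s"],robot.hold_point_z,s["force"],s["gripper_width"])
E
```

```text
pics
scene 405.6003802530046 405.6003802530046 318.35214237791 195.7991501847545 [48.2, 863.7, 880.5] [[-0.894, 0.259, -0.365], [-0.447, -0.549, 0.706], [-0.018, 0.794, 0.607]] ['color', 'fx', 'fy', 'cx', 'cy', 'position', 'attitude']
top 490.85096046705917 490.85096046705917 320.49036095606067 200.50999697663124 [183.4, -81.9, 1759.8] [[0.048, 0.977, -0.206], [-0.999, 0.047, -0.012], [-0.002, 0.206, 0.978]] ['color', 'fx', 'fy', 'cx', 'cy', 'position', 'attitude']
0.1 18.8 [0.40252192 0.1970665  0.49545869] 91.31307338170599
```

View pics/scene0.png

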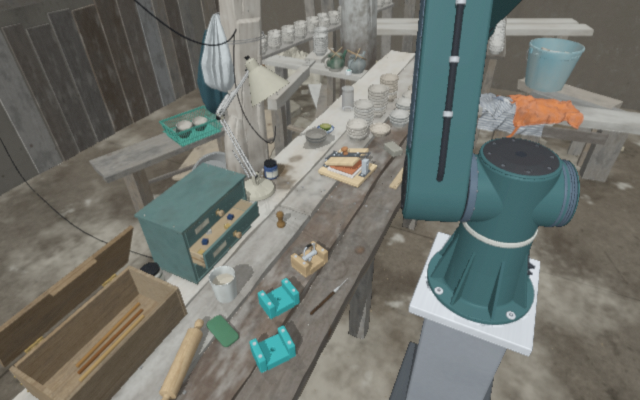

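View pics/top0.png

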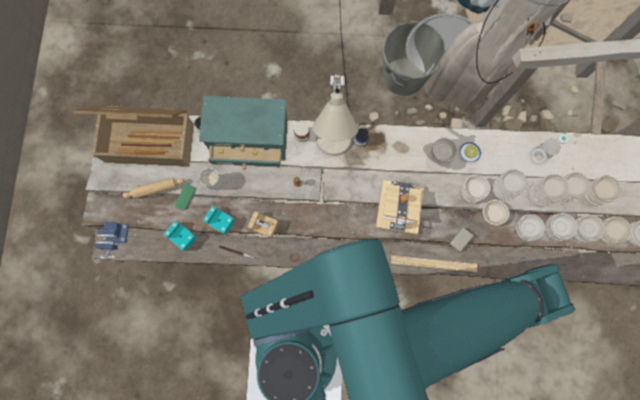

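The scene view shows the press at (347,167) and the wooden keeper with the pin at (310,258). There are two turquoise keepers at (278,300) and (272,350). In the top view the press is at (400,207), the wooden keeper at (263,224) and the turquoise ones at (218,220) and (180,235). The wooden one fits, because turquoise is excluded. I'll confirm that in an enlarged crop.

```bash
cat > h.py <<'E'
import numpy as np, cv2, pickle
def ray(c,u,v):
    d=np.array([(u-c["cx"])/c["fx"],-(v-c["cy"])/c["fy"],-1.]); d=np.array(c["attitude"])@d
    return np.array(c["position"]),d/np.linalg.norm(d)
def onz(c,u,v,z):
    p,d=ray(c,u,v); return p+d*(z-p[2])/d[2]
def wray(c,u,v):
    x,y=(u-c["cx"])/c["fx"],(v-c["cy"])/c["fy"]; r=np.hypot(x,y); s=np.sin(r)/max(r,1e-9)
    return np.array(c["position"]),np.array(c["attitude"])@np.array([x*s,-y*s,-np.cos(r)])
def wonz(c,u,v,z):
    p,d=wray(c,u,v); return p+d*(z-p[2])/d[2]
def wproj(c,P):
    q=np.array(c["attitude"]).T@(np.array(P)-c["position"]); x,y,z=q[0],-q[1],-q[2]
    n=np.hypot(x,y); th=np.arctan2(n,z); return c["cx"]+c["fx"]*th*x/n, c["cy"]+c["fy"]*th*y/n
def meet(rays):
    A=sum(np.eye(3)-np.outer(d,d) for p,d in rays); b=sum((np.eye(3)-np.outer(d,d))@p for p,d in rays)
    return np.linalg.solve(A,b)
E
python3 - <<'E'
from h import *
d=pickle.load(open("cams0.pkl","rb"));s,t=d["scene"],d["top"]
f=lambda im,x,y,w,h:cv2.resize(im[y:y+h,x:x+w],(400,300),interpolation=cv2.INTER_CUBIC)
a=f(s["color"],270,225,80,60);b=f(s["color"],307,135,80,60);c=f(t["color"],233,194,60,45);e=f(t["color"],370,184,60,45)
cv2.imwrite("pics/crop1.png",np.vstack([np.hstack([a,b]),np.hstack([c,e])])[:,:,::-1])
print(onz(t,263,224,30),onz(t,400,207,50),onz(s,310,258,30),onz(s,347,167,50))
for u in [(218,220),(180,235),(185,196),(210,178),(297,182)]: print(onz(t,*u,20))
E
```

```text
[452.47958088 139.8573215   30.        ] [ 533.49584017 -344.06885181   50.        ] [449.26482677 148.67996774  30.        ] [ 529.85578405 -304.77272738   50.        ]
[460.8221132 303.7756101  20.       ]
[400.21393898 434.45531565  20.        ]
[543.15392258 431.59060638  20.        ]
[614.70893587 347.23509676  20.        ]
[614.80043727  28.2963691   20.        ]
```

View pics/crop1.png

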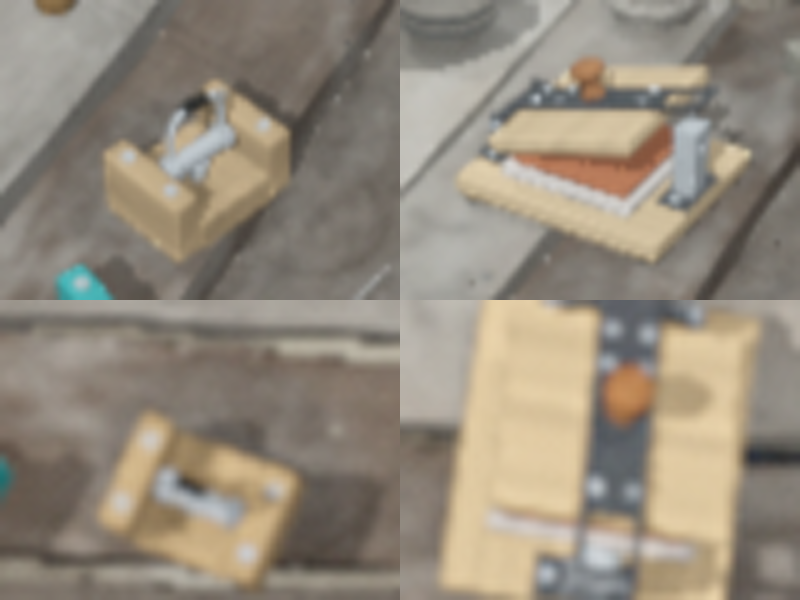

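The crop confirms it: the wooden keeper holds the T-pin with its ring up, and the press has its post at the front, on the robot side, with the platen half open.

My plan has four steps:
- Grip the ring's two legs from the sides, above the cheeks.
- Insert the pin horizontally.
- Swing the tool about the bar, still gripping, to take the ring over the post top.
- Release, so that it snaps closed.

First I'll check reachability and look with the wrist camera.

```bash
cat >> h.py <<'E'
def tool(yaw,pitch,flip=False):
    """tool z: pitch 0 = level along yaw (deg, world), 90 = straight down, >90 leaning back; tool y level, across yaw"""
    y,p=np.radians(yaw),np.radians(pitch); f=np.array([np.cos(y),np.sin(y),0]); l=np.array([-np.sin(y),np.cos(y),0])
    z=np.cos(p)*f-np.sin(p)*np.array([0,0,1]); Y=-l if flip else l
    return np.column_stack([np.cross(Y,z),Y,z])
E
python3 - <<'E'
from h import *
from cell import *
for yaw in (-10,0,10):
  for fl in (0,1):
    r=[]
    for p in (0,10,20,45,90,100,110,120):
        R=tool(yaw,p,fl); c=np.array([463,-344,68]); q=ik(c-11*R[:,2],R); q2=ik(c-np.array([80,0,0])-11*R[:,2],R)
        r.append((p,None if q is None else np.round(q).astype(int).tolist(),q2 is not None))
    print(yaw,fl,*r,sep="\n")
robot.move_pose([505,-344,330],tool(0,90,ik([505,-344,330],tool(0,90,0)) is None))
a=imaging.camera("wrist")
print({k:np.round(a[k],2).tolist() for k in a if k!="color"}, robot.read_state()["time_s"])
cv2.imwrite("pics/w1.png",a["color"][:,:,::-1]); pickle.dump(a,open("w1.pkl","wb"))
E
```

```text
-10
0
(0, [-66, 51, 135, 124, 93, 85], True)
(10, [-66, 42, 138, 124, 80, 90], True)
(20, [-64, 33, 139, 124, 66, 97], True)
(45, [-55, 16, 137, 104, 31, 129], True)
(90, [-39, 19, 116, 0, 45, -119], True)
(100, [-36, 23, 110, -5, 56, -113], True)
(110, [-34, 28, 105, -9, 66, -109], True)
(120, [-33, 33, 99, -12, 76, -107], True)
-10
1
(0, [-66, 51, 135, 124, 93, -95], True)
(10, [-66, 42, 138, 124, 80, -90], True)
(20, [-64, 33, 139, 124, 66, -83], True)
(45, [-55, 16, 137, 104, 31, -51], True)
(90, [-39, 19, 116, 0, 45, 61], True)
(100, [-36, 23, 110, -5, 56, 67], True)
(110, [-34, 28, 105, -9, 66, 71], True)
(120, [-33, 33, 99, -12, 76, 73], True)
0
0
(0, [-70, 50, 131, 110, 90, 89], True)
(10, [-70, 42, 133, 109, 78, 94], True)
(20, [-68, 34, 135, 108, 66, 101], True)
(45, [-58, 18, 134, 89, 37, 132], True)
(90, [-39, 19, 116, 0, 45, -129], True)
(100, [-36, 23, 111, -7, 55, -121], True)
(110, [-33, 27, 106, -12, 64, -116], True)
(120, [-31, 32, 100, -15, 74, -113], True)
0
1
(0, [-70, 50, 131, 110, 90, -91], True)
(10, [-70, 42, 133, 109, 78, -86], True)
(20, [-68, 34, 135, 108,
[... 345 characters left out ...]
-61, 20, 130, 78, 43, 133], True)
(90, [-39, 19, 116, 0, 45, -139], True)
(100, [-35, 22, 112, -9, 54, -129], True)
(110, [-32, 27, 107, -15, 62, -123], True)
(120, [-29, 31, 102, -19, 71, -119], True)
10
1
(0, [-72, 50, 126, 98, 89, -86], True)
(10, [-72, 42, 128, 97, 79, -81], True)
(20, [-70, 35, 130, 95, 68, -74], True)
(45, [-61, 20, 130, 78, 43, -47], True)
(90, [-39, 19, 116, 0, 45, 41], True)
(100, [-35, 22, 112, -9, 54, 51], True)
(110, [-32, 27, 107, -15, 62, 57], True)
(120, [-29, 31, 102, -19, 71, 61], True)
{'fx': 309.71, 'fy': 309.71, 'cx': 313.13, 'cy': 201.35, 'position': [431.2, -343.76, 535.16], 'attitude': [[0.0, -0.97, -0.26], [1.0, 0.0, -0.0], [0.0, -0.26, 0.97]]} 2.0333
```

View pics/w1.png

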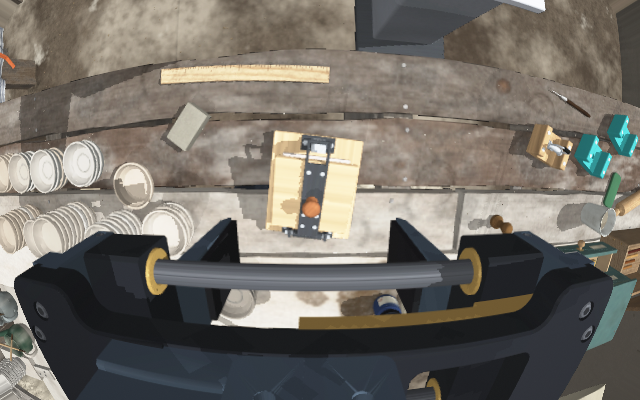

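The wrist picture shows the press at (315,185), with the post at about (318,145), the knob at (311,207), and the wooden keeper at (550,147). I'll go closer for exact measurement.

```bash
python3 - <<'E'
from h import *
from cell import *
v=[]
for p in ([450,-330,180],[450,-375,180]):
    robot.move_pose(p,tool(0,90,0)); v.append(imaging.camera("wrist"))
pickle.dump(v,open("w2.pkl","wb"))
for a in v: print(wproj(a,[470,-344,81]),wproj(a,[540,-344,60]))
o=[]
for a in v:
    u,w=wproj(a,[470,-344,81]); u,w=int(u),int(w); x,y=max(u-50,0),max(w-45,0); print("org",x,y)
    o.append(cv2.resize(a["color"][y:y+150,x:x+100],(400,600),interpolation=cv2.INTER_CUBIC))
cv2.imwrite("pics/w2.png",np.hstack(o)[:,:,::-1]); print(robot.read_state()["time_s"])
E
```

```text
(np.float64(299.78920631199), np.float64(210.82229366289)) (np.float64(301.4295416282643), np.float64(262.6859951208837))
(np.float64(344.3272827126295), np.float64(210.5905076172708)) (np.float64(340.7444672364178), np.float64(262.336686467234))
org 249 165
org 294 165
3.1167
```

View pics/w2.png

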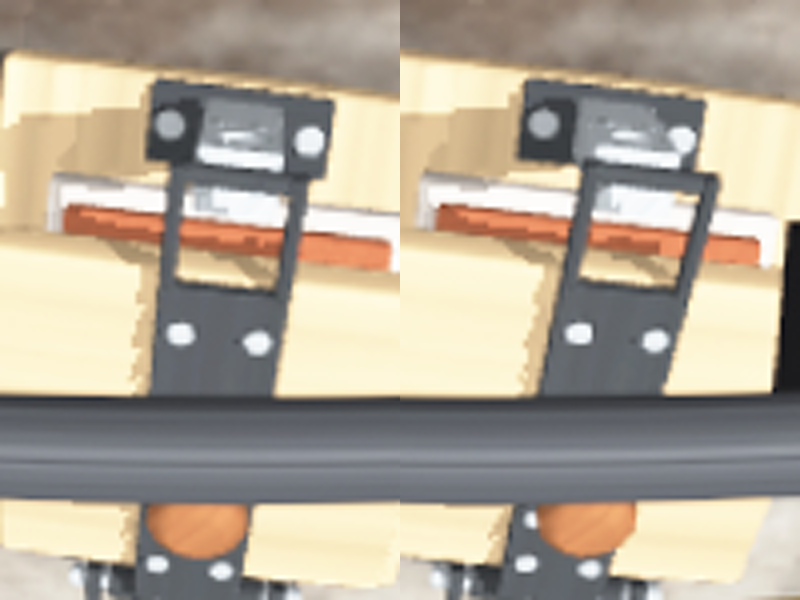

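Two close views show the post's top between crop rows 148 and 218, partly hidden by the raised tongue's front bar. The press is turned by about -7°. I'll push the platen shut using this estimate, then measure the post unobstructed.

```bash
python3 - <<'E'
from h import *
from cell import *
v=pickle.load(open("w2.pkl","rb")); a=v[0]
P=lambda x,y,z: wonz(a,249+x/4,165+y/4,z)
b1,b2=P(170,125,20),P(311,140,20); print(b1,b2)
t1,t2=P(65,190,35),P(390,235,35); e1,e2=P(155,80,18),P(333,100,18)
ya=lambda p,q: np.degrees(np.arctan2(-(q-p)[0],(q-p)[1])); print(ya(b1,b2),ya(t1,t2),ya(e1,e2))
c=P(240,183,81); print(c)
yaw=np.mean([ya(b1,b2),ya(t1,t2),ya(e1,e2)]); f=np.array([np.cos(np.radians(yaw)),np.sin(np.radians(yaw)),0])
push=c+34*f; R=tool(yaw-90,90,0)
if ik([*push[:2],120],R) is None: R=tool(yaw-90,90,1)
claw.clamp()
robot.move_pose([*push[:2],125],R); print(push, robot.read_state()["force"])
g=robot.move_l([*push[:2],56.5],vel=45,guard=18); s=robot.read_state(); print(g,s["ee_pos"],s["force"])
robot.move_l([*push[:2],130],vel=200)
claw.release()
w=[]
for dy in (14,-31):
    robot.move_pose([c[0]-20,c[1]+dy,180],tool(0,90,0)); w.append(imaging.camera("wrist"))
pickle.dump(w,open("w3.pkl","wb"))
o=[]
for a in w:
    u,q=wproj(a,c); x,y=int(u)-40,int(q)-50; print("org",x,y)
    o.append(cv2.resize(a["color"][y:y+120,x:x+80],(400,600),interpolation=cv2.INTER_CUBIC))
cv2.imwrite("pics/w3.png",np.hstack(o)[:,:,::-1]); print(robot.read_state()["time_s"])
E
```

```text
[ 469.90701434 -356.67460819   20.        ] [ 474.69955599 -313.5216443    20.        ]
-6.337264218084493 -8.313994521235811 -6.6458848585616535
[ 469.92613243 -334.49092211   81.        ]
[ 503.66548815 -338.69281165   81.        ] [-0.17906004  0.84515578 -0.47879367]
False [ 503.78592574 -338.76021739   56.65548377] [-0.31057634  0.46523779 -0.58696777]
org 258 162
org 303 162
11.575
```

View pics/w3.png

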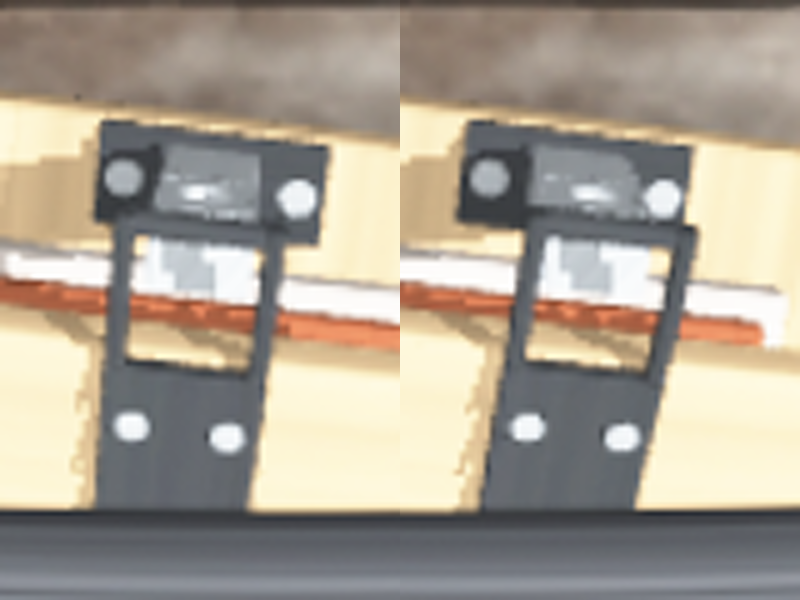

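The platen still looks raised, and no force was felt. Before going on I'll triangulate the strap screws and tongue in both pairs of views, before and after the push.

```bash
python3 - <<'E'
from h import *
A=pickle.load(open("w2.pkl","rb"));B=pickle.load(open("w3.pkl","rb"))
def tri(V,org,s,pts,n):
    r=[wray(V[i],org[i][0]+pts[i][0]/s,org[i][1]+pts[i][1]/s) for i in (0,1)]; print(n,np.round(meet(r),1))
o=[(249,165),(294,165)]; 
tri(A,o,4,[(180,333),(178,333)],"A screwL"); tri(A,o,4,[(257,343),(255,341)],"A screwR"); tri(A,o,4,[(170,125),(143,123)],"A boltL");tri(A,o,4,[(311,140),(282,138)],"A boltR")
tri(A,o,4,[(180,280),(177,280)],"A slotBL"); tri(A,o,4,[(310,170),(318,178)],"A tongueR")
o=[(258,162),(303,162)]
tri(B,o,5,[(131,428),(127,428)],"B screwL"); tri(B,o,5,[(227,438),(222,437)],"B screwR"); tri(B,o,5,[(122,180),(88,178)],"B boltL");tri(B,o,5,[(297,198),(264,196)],"B boltR")
tri(B,o,5,[(282,230),(294,230)],"B tongueR");tri(B,o,5,[(118,215),(129,215)],"B tongueL")
tri(B,o,5,[(125,360),(125,360)],"B slotBL");tri(B,o,5,[(252,375),(250,380)],"B slotBR")
a=B[0]
for n,p in dict(base=(463.5,-334,20),top=(463.5,-334,81),topb=(481,-336,81),push=(506,-339,58),push3=(500,-339,92)).items():
    u,w=wproj(a,p); print(n,(u-258)*5,(w-162)*5)
E
```

```text
A screwL [ 507.1 -350.1   92.8]
A screwR [ 508.7 -330.1   95.2]
A boltL [ 468.4 -356.3   25.3]
A boltR [ 473.  -313.8   25.7]
A slotBL [ 494.8 -350.2   86.4]
A tongueR [ 461.7 -317.4  101.2]
B screwL [ 505.4 -349.8   90.1]
B screwR [ 507.8 -329.9   89.7]
B boltL [ 468.5 -356.5   26. ]
B boltR [ 471.9 -314.5   30.5]
B tongueR [ 459.8 -318.5  100. ]
B tongueL [ 457.7 -350.4   96.3]
B slotBL [ 490.  -350.5   90.7]
B slotBR [ 494.2 -324.6   90.2]
base 216.24298522590038 152.38574654931838
top 205.59948344391955 221.6300116223728
topb 197.20767435632496 302.56068574264845
push 190.67120114064807 373.5972941253316
push3 181.7833369617881 407.30718479394653
```

The platen is still at about 0.3 rad, with the strap screws at z≈91 and x≈506. I'll repeat the push stepwise with readings.

```bash
python3 - <<'E'
from h import *
from cell import *
claw.clamp(); yaw=-6.8; R=tool(yaw-90,90,0)
if ik([506,-339,120],R) is None: R=tool(yaw-90,90,1); print("flip")
robot.move_pose([506,-339,112],R); s=robot.read_state(); print(s["time_s"],s["gripper_width"],s["ee_pos"],s["force"])
f0=s["force"]
for z in (90,75,65,58):
    g=robot.move_l([506,-339,z],vel=100,guard=30); s=robot.read_state(); print(z,g,s["ee_pos"][2],s["force"]-f0)
    if z==75: b0=imaging.camera("wrist")["color"]
a=imaging.camera("wrist"); c=imaging.camera("scene")
cv2.imwrite("pics/p4.png",np.vstack([a["color"][100:400,:][:, :],np.zeros((0,640,3),np.uint8),cv2.resize(c["color"][120:210,290:410],(640,300))[:,:]])[:,:,::-1]); print(s["time_s"])
E
```

```text
14.5083 0.6481404633496424 [ 506.00473696 -339.08634275  112.12440613] [-0.1945519  -0.69220284  0.24460366]
90 False 89.40820153612071 [-0.14263706  0.53831966  0.03399087]
75 False 74.66145398457478 [ 0.5874853   0.25156645 -0.65234589]
65 False 64.61877272457933 [-1.16715783  0.79720538  0.37854653]
58 False 57.60721450998047 [0.67546068 0.86956387 0.06213252]
15.725
```

View pics/p4.png

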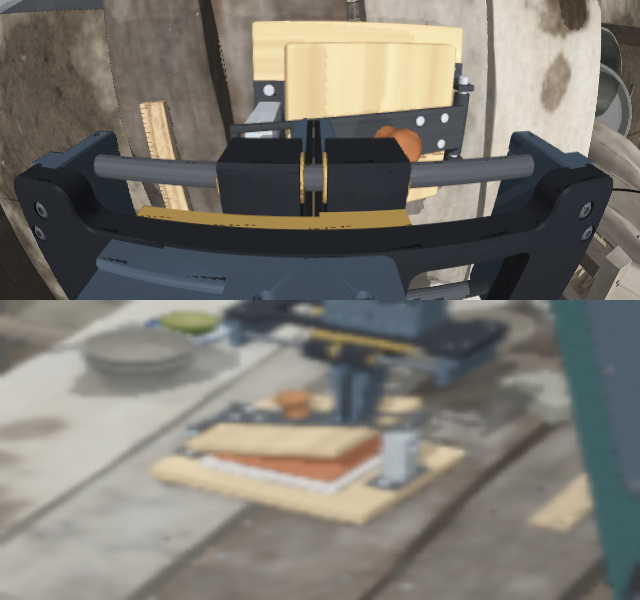

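The fingers appear at the strap with no force, and the picture is ambiguous. I'll compare the scene and top views with the tool down and lifted, in one picture.

```bash
python3 - <<'E'
from h import *
from cell import *
f=lambda c,x,y,w,h:cv2.resize(c["color"][y:y+h,x:x+w],(400,300),interpolation=cv2.INTER_LANCZOS4)
d0=pickle.load(open("cams0.pkl","rb"))
s1=imaging.camera("scene");wa=imaging.camera("wrist")
robot.move_l([506,-339,135],vel=250)
robot.move_pose([480,-200,200],tool(0,90,0)); claw.release()
s2=imaging.camera("scene");t2=imaging.camera("top")
g=lambda c:f(c,312,140,72,54)
cv2.imwrite("pics/c5.png",np.vstack([np.hstack([g(d0["scene"]),g(s1)]),np.hstack([g(s2),f(t2,370,175,60,45)])])[:,:,::-1])
pickle.dump((s1,wa,s2,t2),open("c5.pkl","wb")); print(robot.read_state()["time_s"])
E
```

```text
19.2167
```

View pics/c5.png

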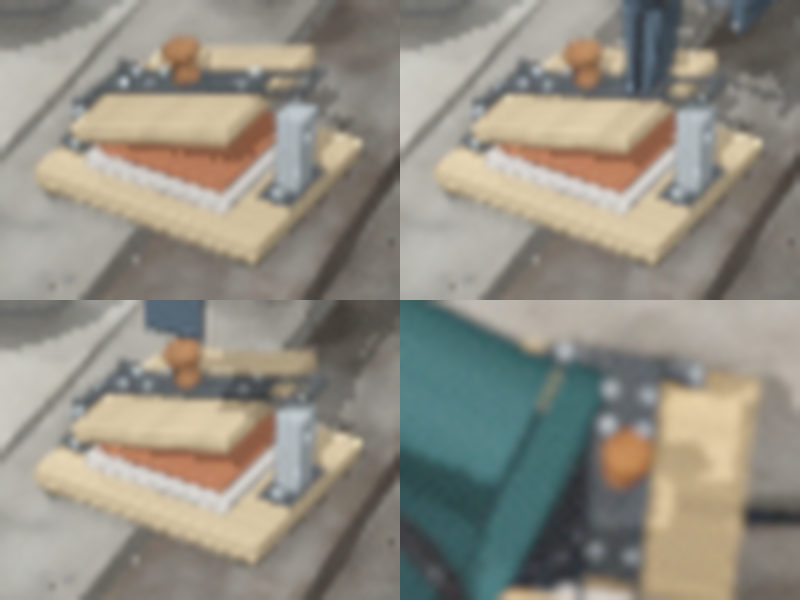

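The tool-down view (top right) shows the fingertips ending on the strap, which hasn't moved. I'll check where the known TCP position should project in that view.

```bash
python3 - <<'E'
from h import *
s1,wa,s2,t2=pickle.load(open("c5.pkl","rb"))
def proj(c,P):
    q=np.array(c["attitude"]).T@(np.array(P)-c["position"]); return c["cx"]+c["fx"]*q[0]/-q[2], c["cy"]-c["fy"]*q[1]/-q[2]
for P in ([506,-339,57.6],[506,-339,92],[472,-335,81],[463,-335,20],[472,-335,25],[506,-339,70]):
    u,v=proj(s1,P); print(P,np.round([u,v],1),"crop",np.round([(u-312)*400/72,(v-140)*300/54]))
print(s1["position"],s2["position"])
# post top in crop (297,105) ; tip crop (248,93)
print(meet([ray(s1,312+248*.18,140+93*.18)]+[wray(wa,313,222)]) )
E
```

```text
[506, -339, 57.6] [356.6 162.2] crop [248. 123.]
[506, -339, 92] [356.9 154.3] crop [250.  80.]
[472, -335, 81] [365.  159.5] crop [295. 108.]
[463, -335, 20] [366.4 173.8] crop [302. 188.]
[472, -335, 25] [364.2 172.2] crop [290. 179.]
[506, -339, 70] [356.7 159.4] crop [248. 108.]
[ 48.24302097 863.65575913 880.45029907] [ 48.24302097 863.65575913 880.45029907]
[ 504.75984204 -326.53501037   88.34227753]
```

The seen finger end is at z≈88, where the strap is, while the TCP reads 57.6. Either the real tips sit about 30 mm short of the TCP, or there was no real contact. I'll test by pushing deeper under guard, tracking the knob's colour centroid and forces.

```bash
cat >> h.py <<'E'
def knob(c):
    im=c["color"][135:165,330:365].astype(int); m=(im[...,0]-im[...,2]>90)&(im[...,0]<235)
    v,u=np.nonzero(m); return round(u.mean()+330,2),round(v.mean()+135,2),len(u)
E
python3 - <<'E'
from h import *
from cell import *
d0=pickle.load(open("cams0.pkl","rb")); print("knob0",knob(d0["scene"]))
claw.clamp(); yaw=-6.8; R=tool(yaw-90,90,0)
robot.move_pose([506,-339,100],R); f0=robot.read_state()["force"]
robot.move_l([506,-339,60],vel=150,guard=20)
for z in (54,49,44,40):
    g=robot.move_l([506,-339,z],vel=80,guard=20); s=robot.read_state(); print(z,g,np.round(s["ee_pos"],1),np.round(s["force"]-f0,1),knob(imaging.camera("scene")),np.round(s["joint_torque"],1))
    if g: break
print(s["time_s"])
E
```

```text
knob0 (np.float64(nan), np.float64(nan), 0)
54 False [ 506.3 -339.2   54.5] [ 0.9 -0.6  0.5] (np.float64(nan), np.float64(nan), 0) [  0.  -69.  -34.    0.   -0.1  -0. ]
49 False [ 505.9 -339.    48.8] [ 0.4  0.4 -0.2] (np.float64(nan), np.float64(nan), 0) [ -0.  -69.6 -33.6   0.   -0.   -0. ]
44 False [ 505.8 -338.9   43.6] [-0.1  0.6  0.2] (np.float64(nan), np.float64(nan), 0) [ -0.  -69.9 -33.3   0.   -0.   -0. ]
40 False [ 505.9 -338.9   39.7] [-0.5 -0.7  0. ] (np.float64(nan), np.float64(nan), 0) [ -0.  -70.2 -33.    0.   -0.   -0. ]
23.4917h.py:25: RuntimeWarning: Mean of empty slice.
  v,u=np.nonzero(m); return round(u.mean()+330,2),round(v.mean()+135,2),len(u)
  ret = ret.dtype.type(ret / rcount)
```

```bash
python3 - <<'E'
from h import *
from cell import *
d0=pickle.load(open("cams0.pkl","rb"));s1,wa,s2,t2=pickle.load(open("c5.pkl","rb")); s3=imaging.camera("scene"); w3=imaging.camera("wrist")
pickle.dump((s3,w3),open("c6.pkl","wb"))
for n,c in zip("0123",(d0["scene"],s1,s2,s3)):
    h=cv2.cvtColor(c["color"][140:160,335:356],cv2.COLOR_RGB2HSV); m=(h[...,0]>5)&(h[...,0]<13)&(h[...,1]>120); v,u=np.nonzero(m); print(n,len(u),u.mean()+335 if len(u) else 0,v.mean()+140 if len(u) else 0, np.abs(c["color"][140:190,318:380].astype(int)-d0["scene"]["color"][140:190,318:380]).mean())
# finger columns: lowest changed row between s3 and d0
for n,c in (("s1",s1),("s3",s3)):
    d=np.abs(c["color"].astype(int)-d0["scene"]["color"]).max(2)>45
    for u in (351,353,355,357,359,361): 
        r=np.nonzero(d[130:185,u])[0]; print(n,u,r.min()+130 if len(r) else None,r.max()+130 if len(r) else None)
for c in (wa,w3):
    h=cv2.cvtColor(c["color"],cv2.COLOR_RGB2HSV); m=(h[...,0]>5)&(h[...,0]<14)&(h[...,1]>130); m[:, :330]=0; m[:,460:]=0; m[:200]=0;m[300:]=0; v,u=np.nonzero(m); print("wrist knob",len(u),u.mean(),v.mean(),c["position"])
E
```

```text
0 0 0 0 0.0
1 0 0 0 12.639247311827956
2 0 0 0 10.746451612903225
3 0 0 0 19.364408602150537
s1 351 130 166
s1 353 130 157
s1 355 130 164
s1 357 130 157
s1 359 130 160
s1 361 130 156
s3 351 130 170
s3 353 130 170
s3 355 130 168
s3 357 130 166
s3 359 130 164
s3 361 130 156
wrist knob 773 402.66364812419147 239.91203104786547 [ 514.26280796 -265.91215065  263.52755563]
wrist knob 455 402.8043956043956 244.02857142857144 [ 514.15057961 -265.8136559   245.28683509]
```

```bash
python3 - <<'E'
from h import *
s1,wa,_,_=pickle.load(open("c5.pkl","rb"));s3,w3=pickle.load(open("c6.pkl","rb"))
f=lambda c,x,y,w,h:cv2.resize(c["color"][y:y+h,x:x+w],(400,300),interpolation=cv2.INTER_LANCZOS4)
cv2.imwrite("pics/c6.png",np.vstack([np.hstack([f(s1,312,140,72,54),f(s3,312,140,72,54)]),np.hstack([f(wa,220,110,260,195),f(w3,220,110,260,195)])])[:,:,::-1])
E
```

```text
(no output)
```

View pics/c6.png

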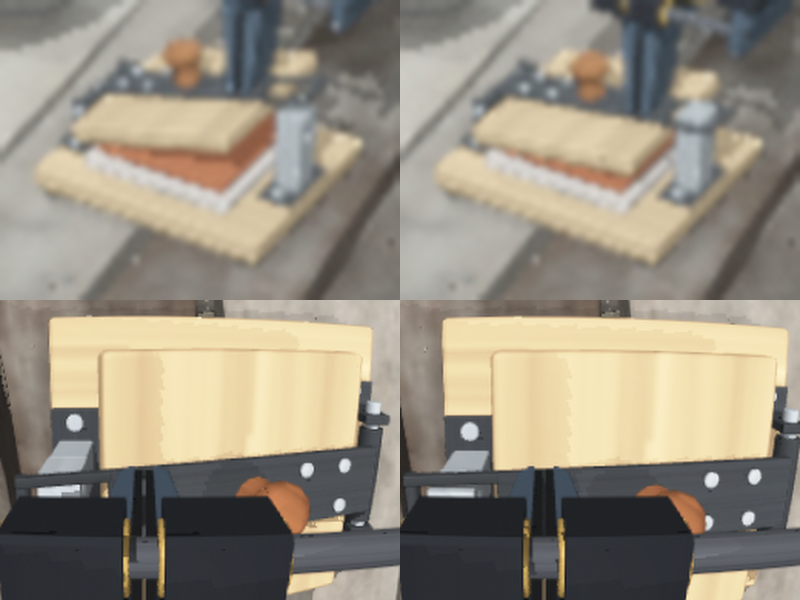

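Now the platen is moving down with the tool. So the real fingertips sit about 30 mm short of the reported TCP, and the force reading shows nothing at these loads. I'll finish closing in 1 to 2 mm steps, watching joint torques, tracking lag and force. The stop also calibrates the tip offset, since the strap at closed is z=58.

```bash
python3 - <<'E'
from h import *
from cell import *
b=None
for z in [36,33,31,30,29,28,27,26,25,24,23,22,21,20,19,18,17,16]:
    g=robot.move_l([506,-339,z],vel=60,guard=40); s=robot.read_state(); t=s["joint_torque"]; 
    if b is None: b=np.array(t)
    print(z,g,round(s["ee_pos"][2],1),np.round(s["force"],1),np.round(t[1:5],1))
    if g or abs(t[1]-b[1])>4 or abs(t[2]-b[2])>4 or abs(s["force"][2])>6: break
w=imaging.camera("wrist"); sc=imaging.camera("scene"); pickle.dump((sc,w),open("c7.pkl","wb"))
print(s["time_s"])
E
```

```text
36 False 35.7 [-0.5 -0.2  0.1] [-70.5 -32.8   0.   -0. ]
33 False 32.8 [ 0.7 -0.2 -0.4] [-70.7 -32.6   0.    0. ]
31 False 30.9 [ 1.  -0.1  0.2] [-70.8 -32.4   0.    0. ]
30 False 30.0 [0.6 0.5 0.1] [-70.8 -32.3   0.    0. ]
29 False 28.9 [0.5 0.4 0.2] [-70.7 -32.3   0.1  -0. ]
28 False 27.9 [ 0.3  0.5 -0.2] [-70.8 -32.2   0.1   0. ]
27 False 26.9 [-0.8  0.1  0.3] [-70.9 -32.1   0.1   0. ]
26 False 25.9 [ 0.1 -0.6 -0.1] [-71.  -32.    0.1   0. ]
25 False 24.9 [-0.6 -0.1  0.3] [-71.1 -32.    0.1   0.1]
24 False 23.9 [-0.2 -0.5  0.5] [-71.3 -31.9   0.    0.1]
23 False 22.9 [ 0.6  0.3 -0.8] [-71.4 -31.8   0.    0.1]
22 False 22.2 [-2.4  0.9  6. ] [-68.2 -31.4   0.1  -0.6]
26.6417
```

A firm stop at ee z≈22 (6 N up) means closed. I'll press a little more, then capture close views of the post and keeper for one composite.

```bash
python3 - <<'E'
from h import *
from cell import *
g=robot.move_l([506,-339,19],vel=30,guard=18); s=robot.read_state(); print(g,s["ee_pos"],s["force"])
robot.move_l([506,-339,90],vel=300)
w=[];R=tool(0,90,0)
robot.move_pose([430,-316,100],R); w.append(imaging.camera("wrist"))
robot.move_l([430,-356,100],vel=200); w.append(imaging.camera("wrist"))
claw.release()
robot.move_pose([405,160,95],R); w.append(imaging.camera("wrist"))
robot.move_l([405,120,95],vel=200); w.append(imaging.camera("wrist"))
pickle.dump(w,open("w8.pkl","wb")); o=[]
for a,P in zip(w,([475,-335,68],)*2+([452,142,45],)*2):
    u,v=wproj(a,P); x,y=int(u)-50,int(v)-37; print("org",x,y)
    o.append(cv2.resize(a["color"][y:y+75,x:x+100],(400,300),interpolation=cv2.INTER_LANCZOS4))
cv2.imwrite("pics/w8.png",np.vstack([np.hstack(o[:2]),np.hstack(o[2:])])[:,:,::-1]); print(robot.read_state()["time_s"],a["position"])
E
```

```text
False [ 506.07651511 -339.11104788   21.90546666] [-19.49781867  12.92935534  55.31471955]
org 239 226
org 287 226
org 242 219
org 287 219
33.075 [331.64075781 119.81914531 300.44554149]
```

View pics/w8.png

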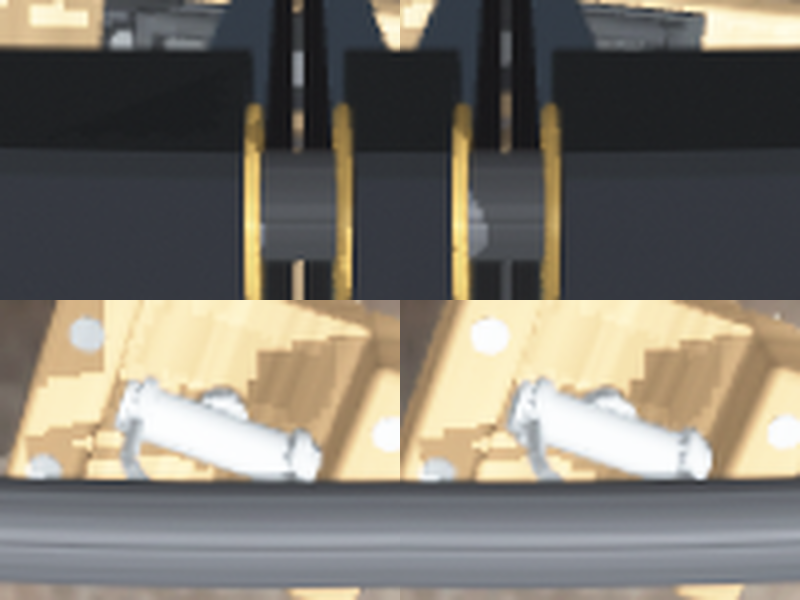

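The post panels show the shut fingers hiding the post. The keeper panels show the bar from (122,405) to (318,460) and (515,408) to (708,458), with cheek screws at (87,335), (45,467) and (390,435). That uses up my pictures, so I'll work numerically from here: compute the keeper pose and check the reach of the whole path.

```bash
python3 - <<'E'
from h import *
from cell import *
w=pickle.load(open("w8.pkl","rb"))
def pt(i,x,y,z): o=[(242,219),(287,219)][i]; return wonz(w[2+i],o[0]+x/4,o[1]+y/4,z)
ya=lambda p,q: np.degrees(np.arctan2(-(q-p)[0],(q-p)[1]))
for i,(l,r,s1,s2,s3) in enumerate([((122,105),(318,160),(87,35),(45,167),(390,135)),((115,108),(308,158),(90,35),(37,170),(385,133))]):
    L,Rr=pt(i,*l,36),pt(i,*r,36); print("bar c",(L+Rr)/2,"len",np.linalg.norm(L-Rr),"yaw",ya(L,Rr))
    a,b,c=pt(i,*s1,45),pt(i,*s2,45),pt(i,*s3,45); print("screws",a,b,c,"slot dir",np.degrees(np.arctan2(*(b-a)[[1,0]])))
for yaw in (-6.7,):
  f=np.array([np.cos(np.radians(yaw)),np.sin(np.radians(yaw)),0]); H=np.array([461.5,-334,68]); B=H-6.5*f
  for k in (23.5,):
    prev=None
    for p in [0,15,30,40,50,55,60,65,70,75,80,90,100,110]:
        R=tool(yaw,p,1); q=ik(B+k*R[:,2],R); print(p,None if q is None else np.round(q).astype(int))
for y in (-20,160):
    for fl in (0,1):
        q=ik([452,142,12.5],tool(y,90,fl)); print(y,fl,None if q is None else np.round(q))
E
```

```text
bar c [452.28909252 145.34685957  36.        ] len 47.81437640479609 yaw -17.04444367649773
screws [424.6749644 116.6899594  45.       ] [457.37491246 104.93069418  45.        ] [448.8007087  184.18637676  45.        ] slot dir -19.779149494928333
bar c [452.51890943 145.25733201  36.        ] len 47.89165878356199 yaw -16.489896160121443
screws [424.39027367 116.73465701  45.        ] [457.34730266 104.38787251  45.        ] [449.10406435 184.30717154  45.        ] slot dir -20.537598520564824
0 [-64  51 133 123  92 -93]
15 [-62  39 136 123  72 -86]
30 [-59  28 137 120  52 -75]
40 [-55  23 136 113  39 -64]
50 [-52  19 134  97  27 -45]
55 [-50  18 133  84  23 -31]
60 [-48  17 131  67  21 -13]
65 [-46  17 129  48  21   7]
70 [-45  17 127  32  23  24]
75 [-43  18 125  20  27  37]
80 [-41  18 123  11  31  46]
90 [-39  21 118   0  41  58]
100 [-36  25 113  -6  51  65]
110 [-34  29 108 -10  62  69]
-20 0 [ 15.  18. 128.  -0.  34. -55.]
-20 1 [ 15.  18. 128.  -0.  34. 125.]
160 0 [ 15.  18. 128.  -0.  34. 125.]
160 1 [ 15.  18. 128.  -0.  34. -55.]
```

The seen bar length of 47.9 mm matches the 48 mm given, so the keeper pose is good, and the swing is reachable throughout. Now the grasp.

```bash
python3 - <<'E'
from h import *
from cell import *
R=tool(-18,90,0); c=[452.4,145.3]
robot.move_pose([*c,80],R)
g=robot.move_l([*c,13],vel=90,guard=10); s=robot.read_state(); print(g,s["ee_pos"],s["force"])
if not g:
    claw.clamp(); s=robot.read_state(); print(s["gripper_width"],s["finger_force"],s["ee_pos"],s["force"])
    if 36<s["gripper_width"]<46:
        robot.move_l([*c,110],vel=120); s=robot.read_state(); print(s["gripper_width"],s["force"])
a=imaging.camera("wrist"); pickle.dump(a,open("g.pkl","wb"))
h=cv2.cvtColor(a["color"],cv2.COLOR_RGB2GRAY)
for v in range(200,262,4): print(v,h[v,268:362:4])
print(s["time_s"])
E
```

```text
False [452.68618898 145.35427656  13.36485105] [ 0.35191019 -0.41185745 -0.36602003]
39.78033598393383 29.970181100070477 [452.42361673 145.29154924  13.00739626] [0.54265351 0.2615321  0.0412017 ]
40.438879356044836 [ 1.23211365 -0.21869744 -1.67739301]
200 [231 232 233 235 168 232 238 236 231 237 189 119 120 151 162 157 167 173
 126 211 231 231 234 219]
204 [231 233 234 236 168 231 238 236 231 239 240 217 196 150 162 163 168 174
 123 216 231 232 234 206]
208 [231 233 234 236 168 231 238 236 230 239 240 229 222 147 160 163 168 176
 122 220 232 233 235 207]
212 [231 234 235 237 168 231 237 235 230 239 240 229 223 147 157 162 168 176
 121 224 233 233 236 203]
216 [232 234 235 237 165 231 237 234 230 239 240 229 199 147 158 161 168 178
 121 227 233 234 236 190]
220 [ 78  93 173 237 165 230 237 234 230 239 199 175 206 148 156 161 168 180
 122 229 195 160  78  98]
224 [ 79  50  32 235 165 230 237 233 236 236 143 176 208 149 155 160 169 180
 126 231 148  26  72  79]
228 [ 84  31  35 204 208 108 107 146 148 148 191 182 183 136 141 152 165 180
 129 231 117  26  47  78]
232 [ 72  31  38 226 238 227 225 221 217 213 142 141 138 138 136 134 133 175
 173 228  76  30  33  76]
236 [ 39  32  38 235 247 249 248 247 246 175 174 171 169 167 167 166 162 162
 167 234  73  28  32  62]
240 [ 31  36  37 233 248 252 247 213 205 203 202 200 198 196 195 194 193 191
 182 178  65  28  25  31]
244 [ 25  24  35 133 215 218 217 216 216 215 213 211 210 208 207 205 205 203
 185 132  62  29  25  31]
248 [ 24  23  26 164 159 195 197 198 200 201 203 205 207 207 209 210 209 210
 168 131  31  28  28  27]
252 [ 24  24  30 180 171 132 143 137 134 135 136 135 137 135 132 139 144 147
 194 141  71  27  28  31]
256 [ 23  23  44 163 136 144 143 155 146 142 142 150 131 127 138 140 143 138
 142 146 127  28  28  31]
260 [ 24  23  25 170 142 128 135 152  58  60  87  81  95  99 103  97 128 128
 124 127 131  28  27  28]
36.1833
```

The pin is held (width 40 mm, about 1.2 N extra weight). Next I'll carry it to the pre-insert pose in front of the post and measure the hole and shank in the same wrist image.

```bash
cat >> h.py <<'E'
YAW=-6.7
F=np.array([np.cos(np.radians(YAW)),np.sin(np.radians(YAW)),0]); LFT=np.array([-F[1],F[0],0]); H=np.array([461.5,-334,68.]); K=23.
E
python3 - <<'E'
from h import *
from cell import *
R=tool(YAW,0,1); s=robot.read_state()
robot.move_l([452.4,145.3,190],vel=250)
T=H-57*F+K*F
robot.move_pose(T-60*F+np.array([0,0,60]),R); print(robot.read_state()["time_s"])
robot.move_l(T,vel=150); s=robot.read_state(); print(s["ee_pos"],T,s["gripper_width"],s["time_s"],s["force"])
a=imaging.camera("wrist"); pickle.dump(a,open("pre.pkl","wb")); print(a["position"])
for n,P in dict(hole=H,tip=H-25*F,bar=H-57*F,ptop=H+[0,0,13],tongue=H-12*F-[0,0,10]).items(): print(n,np.round(wproj(a,P),1))
g=cv2.cvtColor(a["color"],cv2.COLOR_RGB2GRAY)
for v in range(180,262,3): print(v,*g[v,280:350:3])
E
```

```text
39.0833
[ 427.61308139 -329.57752452   68.30980939] [ 427.73219792 -330.03319494   68.        ] 40.595623500768966 39.8 [-0.7117661  -0.10790163 -1.15508776]
[ 221.78480936 -305.14767776  140.12973009]
hole [314.2 209.9]
tip [314.3 219.6]
bar [314.5 235.4]
ptop [314.2 194.3]
tongue [314.2 226.4]
180 114 114 110 135 136 142 143 147 154 165 151 149 134 129 112 111 96 85 86 86 89 100 89 85
183 113 114 111 146 140 140 142 142 114 117 113 116 108 105 97 91 89 89 85 141 145 149 141 143
186 113 113 112 142 117 140 90 92 136 213 95 101 101 99 95 235 100 86 110 112 81 132 128 122
189 242 242 241 248 112 206 131 128 128 181 153 131 112 111 132 178 122 93 166 148 148 240 251 251
192 250 251 251 251 251 251 251 220 253 253 252 253 253 252 253 253 245 213 251 251 251 251 251 251
195 251 251 251 251 251 251 251 193 252 252 252 252 252 252 252 252 252 205 244 251 251 251 251 251
198 251 251 251 251 251 251 251 141 207 203 204 210 205 207 189 207 204 153 228 229 211 225 229 229
201 252 252 252 252 252 252 253 113 207 202 206 210 205 207 190 206 204 113 219 219 219 220 220 220
204 249 249 249 249 249
[... 1236 characters left out ...]
244 245 245 245 242 225 46
243 233 227 191 193 202 204 206 208 211 214 218 219 222 223 225 226 228 229 230 230 234 237 204 46
246 195 209 168 167 171 178 178 179 180 182 184 185 188 191 193 194 196 198 200 203 233 253 208 45
249 204 207 148 178 177 177 155 156 162 160 163 163 164 166 167 167 168 169 171 172 227 253 230 47
252 208 203 143 250 250 237 109 109 199 199 194 190 195 193 173 171 149 86 112 177 186 252 247 62
255 200 227 112 196 167 134 112 113 201 198 194 194 197 197 194 179 143 69 70 145 140 249 251 123
258 179 207 121 111 111 110 111 110 160 171 168 167 170 170 167 168 119 77 79 77 80 201 248 143
261 160 177 200 169 101 96 38 51 52 54 53 53 53 52 51 51 59 60 70 70 107 253 238 153
```

The hole shows as a dark spot near (316,208) between post edges 301 and 331. The shank runs along columns 305 to 319 with the bar at rows 230 to 250. I'll dump the area at full resolution to get the axis offsets.

```bash
python3 - <<'E'
from h import *
a=pickle.load(open("pre.pkl","rb")); g=cv2.cvtColor(a["color"],cv2.COLOR_RGB2GRAY)
print("    ",*range(300,334))
for v in range(199,233): print(v,*g[v,300:334])
hs=cv2.cvtColor(a["color"],cv2.COLOR_RGB2HSV)
for v in (236,240): print(v,"gray",*g[v,270:290],"|",*g[v,338:358]); 
E
```

```text
300 301 302 303 304 305 306 307 308 309 310 311 312 313 314 315 316 317 318 319 320 321 322 323 324 325 326 327 328 329 330 331 332 333
199 185 132 171 207 207 205 202 203 204 204 205 207 209 210 209 206 205 209 211 206 202 190 180 181 192 206 210 208 204 180 115 150 201 213
200 174 123 170 207 208 205 201 203 204 204 206 207 209 209 209 206 205 210 211 207 202 190 181 181 192 207 209 207 205 183 126 137 203 216
201 154 113 170 206 207 205 201 202 204 204 206 207 209 210 209 206 205 210 211 207 203 202 190 191 202 206 209 207 204 183 122 113 202 219
202 137 112 170 206 207 205 202 202 204 204 206 207 208 210 209 206 206 210 211 207 202 202 202 202 202 206 209 208 205 183 123 121 198 214
203 133 112 170 207 207 205 202 202 204 205 206 207 209 210 209 206 206 210 211 207 202 202 202 201 202 206 209 208 205 183 123 126 170 192
204 128 118 172 206 207 205 202 202 204 205 205 207 209 210 206 193 192 196 203 206 202 202 202 202 202 207 209 208 204 184 124 129 150 182
205 126 121 173 207 207 204 202 203 204 204 205 207 200 188 176 161 160 163 173 187 195 201 202 202 202 206 210 208 205 183 
[... 3351 characters left out ...]
45 241 225 211 210 213 213 217 215 207 198 201 203 204 207 209 201 156 121 107 108 108 108 108 109 109 108 106 93 83
231 248 243 241 246 252 247 245 244 242 243 243 244 243 241 240 242 242 242 242 243 243 237 214 197 197 198 196 196 196 194 188 159 151 145
232 253 253 253 253 253 253 253 252 252 252 252 252 252 252 252 253 253 253 253 253 253 253 249 245 245 245 244 244 244 243 241 231 230 229
236 gray 63 62 63 50 39 34 35 36 35 196 239 246 244 242 237 223 235 248 248 248 | 252 250 249 252 251 250 249 246 238 199 87 46 46 46 47 52 61 63 63 63
240 gray 64 61 43 37 35 35 35 35 34 166 217 230 229 226 221 216 222 228 229 232 | 245 245 245 246 244 242 239 235 225 185 75 46 46 46 46 46 48 59 63 63
```

The hole reads as centred at (315.9,211.6). The shank tip is drooping, with its end circle centred at about (311.8,226.8). I'll compute the shift and insert under guard.

```bash
python3 - <<'E'
from h import *
from cell import *
a=pickle.load(open("pre.pkl","rb")); s=robot.read_state()
def at(u,v,d):  # on plane at H+d*F -> (left, z)
    p,r=wray(a,u,v); q=p+r*((H+d*F-p)@F)/(r@F); return np.array([(q-H)@LFT,q[2]-68])
hole=at(315.9,211.6,0); tip=at(311.8,226.8,-25); bar=at(314.5,240,-57); print("hole",hole,"tip",tip,"bar",bar)
d=hole-tip; print("move left,z",d)
T0=H-57*F+K*F+LFT*d[0]+np.array([0,0,d[1]])
robot.move_l(T0,vel=60)
b=imaging.camera("wrist"); g=cv2.cvtColor(b["color"],cv2.COLOR_RGB2GRAY); pickle.dump(b,open("pre2.pkl","wb"))
f0=robot.read_state()["force"]
r=robot.move_l(T0+33*F,vel=50,guard=6); s=robot.read_state()
print(r,"advance",(s["ee_pos"]-T0)@F,np.round(s["force"]-f0,1),s["gripper_width"],s["time_s"])
for v in range(200,232): print(v,*g[v,300:334])
E
```

```text
hole [-1.3967778  -1.47569135] tip [ 1.84801983 -5.64552041] bar [-0.02879446 -3.16944336]
move left,z [-3.24479763  4.16982905]
False advance 32.951458234049305 [-0.3 -0.4 -0.7] 40.544490458553184 40.9583
200 253 253 253 253 253 253 253 253 253 253 253 253 253 254 254 253 253 253 253 253 253 253 253 244 179 86 135 196 235 248 252 251 251 252
201 252 252 251 251 251 251 252 252 252 252 252 252 252 252 252 252 252 251 251 251 251 251 252 241 171 84 111 190 211 231 249 249 249 248
202 226 227 227 228 228 229 230 231 231 230 229 230 230 229 226 225 225 225 227 228 230 231 228 197 129 81 87 186 211 212 211 211 212 211
203 209 209 209 210 211 212 214 214 214 212 212 212 216 215 209 208 207 207 207 210 213 216 211 183 129 81 82 188 214 214 214 214 214 214
204 204 203 205 205 205 207 209 210 209 208 207 207 212 211 205 203 190 187 193 204 208 212 207 185 147 110 112 178 209 218 218 218 218 218
205 204 204 204 205 205 207 209 210 209 207 206 207 212 211 204 203 182 176 188 204 209 211 207 188 156 124 126 160 202 221 221 221 221 221
206 204 204 204 206 205 207 209 211 210 208 206 207 212 211 
[... 2839 characters left out ...]
7 209 209
227 204 202 203 205 215 247 252 252 252 252 251 251 250 249 248 242 234 227 217 207 207 212 207 203 180 92 79 76 76 88 127 200 201 202
228 204 202 203 206 218 248 253 251 246 239 230 222 213 211 218 231 238 237 230 216 208 212 206 200 177 115 91 80 79 83 115 190 193 193
229 204 203 203 216 237 251 243 230 218 214 211 209 208 208 207 209 212 215 219 222 214 213 206 209 194 119 117 114 112 108 121 187 189 189
230 238 232 229 237 248 245 236 227 220 212 208 217 219 211 198 203 204 205 208 214 217 212 205 209 193 118 128 120 116 112 118 162 182 187
231 251 249 248 250 252 249 248 246 245 243 242 244 244 242 240 243 243 243 243 244 245 243 237 236 232 214 209 205 203 200 195 186 207 211
```

It advanced 33 mm freely, so the tip is about 8 mm into the hole. I'll push on to home, levelling the pin as it goes.

```bash
python3 - <<'E'
from h import *
from cell import *
T0=H-57*F+K*F+LFT*-3.245+np.array([0,0,4.17])
f0=robot.read_state()["force"]
for adv,dz,dl in ((42,-1.3,.4),(49,-2.3,.8),(51,-2.5,.8),(53,-2.5,.8),(55,-2.5,.8)):
    r=robot.move_l(T0+adv*F+LFT*dl+np.array([0,0,dz]),vel=40,guard=8); s=robot.read_state()
    print(r,"advance",round((s["ee_pos"]-T0)@F,1),np.round(s["force"]-f0,1),s["gripper_width"],s["time_s"])
    if r or np.abs(s["force"]-f0).max()>6: break
b=imaging.camera("wrist"); pickle.dump(b,open("in.pkl","wb")); g=cv2.cvtColor(b["color"],cv2.COLOR_RGB2GRAY)
for n,P in dict(hole=H,ptop=H+[0,0,13],bar=H-6.5*F).items(): print(n,np.round(wproj(b,P),1))
for v in range(196,254,2): print(v,*g[v,276:352:2])
E
```

```text
False advance 42.2 [-0.   1.8  1.4] 40.15188313130934 41.3333
False advance 49.2 [-0.  -0.4  1.7] 40.52210809580077 41.6583
False advance 50.8 [-3.8  0.5  1.3] 39.96649978716617 41.9083
False advance 52.0 [-21.3   4.4   2.3] 40.514231381334774 42.1583
hole [311.2 234.3]
ptop [311.1 215.4]
bar [311.1 238. ]
196 247 247 247 248 248 205 110 114 238 193 193 183 111 107 120 111 114 113 105 101 105 98 94 90 96 100 124 190 190 203 248 125 112 239 248 248 248 248
198 248 248 249 250 251 153 80 123 229 107 107 112 117 189 88 90 92 98 96 93 97 96 90 85 168 126 107 86 108 108 231 140 81 189 252 249 247 247
200 248 248 249 241 241 130 71 147 157 91 91 96 114 118 114 104 91 95 98 96 94 93 95 98 119 116 114 80 95 119 201 138 101 149 202 240 247 248
202 251 251 251 251 251 251 251 251 251 251 251 148 116 207 202 151 99 112 103 103 101 101 102 177 230 167 117 149 209 235 251 251 250 250 250 250 250 250
204 248 248 248 248 248 248 248 248 248 248 247 128 127 231 219 164 146 137 129 109 109 110 110 193 224 189 104 139 227 249 249 249 249 249 249 249 249 249
206 245 245 245 245 245 245 245 245 245 246 
[... 2930 characters left out ...]
 193 193 195 197 198 200 202 203 206 207 209 212 213 216 217 218 219 219 220 225 228 231 198 57 43
246 33 33 186 203 197 160 159 159 160 160 168 170 171 172 175 175 176 178 180 181 183 184 187 187 189 190 192 192 195 196 197 198 215 248 251 215 51 43
248 33 74 195 202 182 154 152 152 153 154 154 159 159 160 160 161 161 163 164 164 165 166 168 168 170 171 172 173 175 176 177 180 206 251 252 223 49 44
250 34 132 197 202 169 171 157 92 96 97 163 151 150 148 145 146 146 148 148 148 150 151 151 154 154 155 156 158 157 159 160 161 178 249 252 242 61 43
252 37 167 200 202 175 188 68 62 64 61 188 172 168 166 169 171 174 171 169 169 172 165 164 162 165 170 164 161 94 98 103 109 204 234 250 243 109 43
```

The bar met the post at 50.5 mm advance, as predicted, and the image shows it across the post with the hole covered. I'll ease off 1 mm and swing the gripped ring over the top about the bar's axis.

```bash
cat > arc.py <<'E'
from h import *
from cell import *
T0=H-57*F+K*F+LFT*(-3.245+.8)+np.array([0,0,4.17-2.5])+50.9*F
BAR=T0-K*F-np.array([0,0,1.67]); V=tool(YAW,0,1).T@(T0-BAR)
def pose(p): R=tool(YAW,p,1); return BAR+R@V,R
E
python3 - <<'E'
from arc import *
robot.move_l(T0,vel=20); f0=robot.read_state()["force"]; print(f0)
for p in [10,20,30,40,48,56,64,72,80,90,100,110]:
    P,R=pose(p); r=robot.move_l(P,R,vel=7 if 35<p<85 else 12,guard=35); s=robot.read_state()
    print(p,r,np.round(s["force"]-f0,1),round(s["gripper_width"],1),round(s["time_s"],2))
    if r: break
E
```

```text
[-0.58724584  0.27165397 -0.53182914]
10 False [-0.3  0.5  0.3] 40.2 42.95
20 False [1.9 1.2 1. ] 40.3 43.43
30 False [1.6 0.5 1.7] 40.5 43.92
40 False [1.1 3.  2.1] 40.5 44.64
48 False [-1.7  4.   3.2] 40.3 45.25
56 False [-0.5  5.1  2.6] 40.3 45.86
64 False [1.1 5.4 1.9] 40.2 46.47
72 False [2.  5.4 2. ] 40.4 47.08
80 False [1.4 5.7 1. ] 40.4 47.68
90 False [0.2 5.5 0. ] 40.3 48.17
100 False [ 0.8  5.3 -2. ] 40.3 48.65
110 False [ 1.1  5.7 -1.6] 40.0 49.13
```

```bash
python3 - <<'E'
from arc import *
claw.release(); P,R=pose(110); robot.hold(0.3)
robot.move_l(P-70*R[:,2],vel=200)
c0=H-9*F*0+LFT*-1.4
robot.move_pose(H-45*F+np.array([0,0,60]),tool(YAW,90,0)); s=robot.read_state(); print(s["time_s"])
a=imaging.camera("wrist"); pickle.dump(a,open("fin.pkl","wb")); g=cv2.cvtColor(a["color"],cv2.COLOR_RGB2GRAY)
L=LFT*-1.4
for n,P in dict(bar=BAR,barL=BAR+24*LFT,barR=BAR-24*LFT,sleeve_closed=BAR+39*F,ptopF=H+L+[0,0,13],ptopB=H+L+18*F+[0,0,13],tipz=BAR+32*F,legL=BAR+19*LFT+15*F).items(): print(n,np.round(wproj(a,P),1))
for v in range(170,262,3): print(v,*g[v,276:352:2])
E
```

```text
53.65
bar [309.7 244.2]
barL [335.6 244.1]
barR [283.9 244.1]
sleeve_closed [309.9 280.7]
ptopF [310.8 256.1]
ptopB [310.9 273.7]
tipz [309.9 274.5]
legL [329.9 258.7]
170 138 141 142 142 136 135 140 144 147 147 148 151 150 149 138 138 133 131 129 130 131 131 133 136 133 134 142 140 137 137 136 135 133 130 133 130 130 137
173 134 135 135 137 139 140 140 141 142 144 146 144 143 139 139 143 136 134 134 134 133 131 134 136 136 136 141 139 134 133 131 127 127 127 123 118 128 132
176 129 131 136 139 138 136 140 142 138 143 148 145 142 145 138 139 135 132 132 131 131 133 134 129 128 131 130 131 127 125 123 116 112 112 110 109 116 119
179 127 135 142 142 141 137 142 148 149 146 140 139 138 139 133 127 123 121 124 125 125 129 130 127 126 127 127 123 118 113 110 107 105 107 108 108 118 122
182 137 142 146 144 143 137 138 143 136 130 125 124 123 128 130 129 118 118 118 125 120 120 119 119 118 113 114 115 112 111 106 99 99 94 101 109 103 91
185 143 146 147 147 145 141 136 140 137 135 130 126 129 130 130 129 124 113 112 110 121 123 115 118 105 99 98 97 73 109 129 106 104 97 93 99 108 95
188 148 
[... 3026 characters left out ...]
4 203 228 241 236 186 198 162 164 117 99 120 180 230 193 105 239 245 243 239 241 242 241
251 176 174 180 180 181 154 67 190 232 101 60 61 137 153 150 184 224 236 242 243 244 189 147 150 101 68 95 215 250 141 121 242 244 242 239 241 242 240
254 178 177 181 181 182 186 184 191 177 124 61 87 165 170 164 145 150 154 153 154 152 151 149 151 183 60 128 216 250 244 247 247 244 242 239 241 242 241
257 151 153 152 152 158 164 164 184 180 145 61 84 247 251 250 250 252 251 251 251 250 250 251 251 193 101 112 215 250 184 171 167 160 155 156 171 226 227
260 132 133 134 134 133 134 133 178 186 114 66 73 242 250 250 252 251 252 251 250 250 251 251 250 162 101 118 226 250 173 147 147 148 147 148 148 147 148
```

The bar lies at rows 236 to 248 against the post, and both ring legs run back past it at columns 290 and 332. One last look from above for the sleeve behind the post.

```bash
python3 - <<'E'
from arc import *
robot.move_l(H+22*F+np.array([0,0,60]),vel=150); s=robot.read_state(); print(s["time_s"])
a=imaging.camera("wrist"); pickle.dump(a,open("fin2.pkl","wb")); g=cv2.cvtColor(a["color"],cv2.COLOR_RGB2GRAY)
L=LFT*-1.4
for n,P in dict(bar=BAR,sleeve_closed=BAR+39*F,ptopF=H+L+[0,0,13],ptopB=H+L+18*F+[0,0,13]).items(): print(n,np.round(wproj(a,P),1))
for v in range(160,236,3): print(v,*g[v,276:352:2])
E
```

```text
54.3
bar [309.1 173.5]
sleeve_closed [309.2 216.3]
ptopF [310.2 183.4]
ptopB [310.2 204.2]
160 119 117 116 121 127 132 134 133 131 132 135 138 139 132 124 117 114 114 121 124 125 129 132 137 140 140 141 140 140 141 145 147 145 144 141 137 135 134
163 122 120 117 122 128 133 158 156 120 105 108 112 119 120 113 108 108 111 116 120 118 122 130 133 135 132 127 150 202 193 144 138 139 138 138 137 133 130
166 173 168 170 171 201 162 222 223 202 210 213 214 214 216 216 216 218 217 218 218 218 219 220 219 220 220 218 210 228 235 221 203 164 164 162 157 153 153
169 184 189 184 189 235 226 239 241 234 240 241 241 241 241 241 241 241 241 241 241 241 241 240 242 241 242 242 230 236 244 240 242 246 243 242 239 239 240
172 174 172 173 177 240 240 243 245 242 247 247 247 247 247 247 247 246 244 247 246 242 243 246 243 243 247 245 216 239 246 248 248 243 241 240 236 237 240
175 167 173 173 171 234 233 240 244 243 238 239 238 237 233 228 228 228 227 228 226 227 228 227 227 227 228 236 190 230 241 237 227 243 241 238 236 237 238
178 167 173 173 173 198 188 227 237 216 204 201 196 175 176 161 152 188 2
[... 2237 characters left out ...]
100 102 102 102 103 103 101 102 99 101 123 238 244 244 244 244 244 244 244 245 244 244
226 244 243 244 243 243 243 240 193 180 104 103 106 101 101 102 103 100 101 101 102 103 102 101 101 100 101 150 239 244 244 244 244 245 245 245 245 245 245
229 245 245 245 245 245 245 242 196 183 102 104 106 101 101 101 102 102 101 102 102 104 103 101 101 99 102 149 245 246 246 246 246 246 246 246 246 247 246
232 245 245 245 245 245 245 243 198 184 100 105 106 101 102 101 102 101 101 100 101 104 102 99 101 97 102 150 246 246 246 246 246 246 246 246 246 246 246
235 243 243 243 243 243 244 244 215 181 101 105 107 102 102 101 103 100 101 97 95 96 95 93 95 98 102 148 245 245 245 245 245 245 245 245 244 245 245
```

The black sleeve is seen at (311.5,215), where the closed ring should put it (309,216), so the ring has snapped behind the post. The bar may stand about 1 mm off the post, so I'll nudge it gently home with shut fingers, retreat and hand in.

```bash
python3 - <<'E'
from arc import *
C=H+LFT*-1.6; z=lambda d,h: np.array([*(C+d*F)[:2],h])
robot.move_l(z(-52,128),vel=250); claw.clamp()
robot.move_l(z(-52,31),vel=200); f0=robot.read_state()["force"]; print(robot.read_state()["time_s"])
r=robot.move_l(z(-25.5,31),vel=22,guard=5); s=robot.read_state(); print(r,(s["ee_pos"]-H)@F,np.round(s["force"]-f0,1),s["time_s"])
robot.move_l(z(-52,31),vel=150); robot.move_l(z(-52,128),vel=250)
robot.move_l(z(22,128),vel=250)
a=imaging.camera("wrist"); pickle.dump(a,open("fin3.pkl","wb")); g=cv2.cvtColor(a["color"],cv2.COLOR_RGB2GRAY)
print(robot.read_state()["time_s"])
for v in range(160,222,3): print(v,*g[v,296:330:2])
E
```

```text
56.8
True -29.95393323280717 [-1.6  0.   1. ] 57.7583
59.1
160 136 139 141 138 129 123 118 116 120 126 125 127 133 138 141 144 144
163 111 111 119 119 113 105 101 102 105 110 110 112 118 124 126 125 120
166 201 201 202 202 202 202 200 200 199 200 200 199 199 199 197 197 194
169 240 239 239 239 238 237 238 238 238 238 238 238 238 238 238 237 237
172 247 247 247 247 247 246 248 244 246 248 246 244 248 248 245 243 248
175 242 242 241 241 234 234 234 234 234 235 235 235 235 234 235 235 237
178 215 215 207 200 195 194 195 217 237 242 227 198 199 199 199 198 211
181 59 59 136 144 143 152 185 211 222 229 209 200 142 143 138 71 58
184 61 99 245 248 245 245 248 248 248 249 248 246 245 247 248 114 59
187 64 104 245 245 246 248 248 248 249 248 246 246 248 248 246 116 62
190 59 75 241 246 248 248 248 249 247 246 245 248 247 246 244 110 97
193 59 82 242 248 247 248 248 247 246 246 248 247 246 245 245 129 100
196 59 125 248 248 248 249 247 246 246 248 247 246 245 246 249 119 85
199 66 104 245 248 249 247 246 246 248 247 246 245 246 249 245 105 84
202 66 88 245 248 246 245 246 249 247 246 244 247 249 248 244 106 89
205 71 72 69 68 69 73 194 238 236 230 243 150 62 60 60 86 98
208 152 102 99 97 102 103 117 209 238 238 148 61 69 63 99 99 141
211 246 162 72 64 53 56 50 49 45 40 41 41 54 81 111 162 241
214 226 248 239 176 39 40 39 40 40 39 39 39 41 115 246 246 233
217 71 137 201 153 46 47 44 45 45 45 44 44 48 75 238 212 102
220 96 122 102 69 56 52 32 31 37 40 31 33 62 62 66 115 93
```

```bash
python3 -c "
from cell import workorder; print(workorder.hand_in())"
```

```text
the job is handed in; nothing more can be done
None
```

I handed the job in at about 59 s: the platen is pressed down on the tile, the pin is home through the post, and its ring is snapped shut behind the pin's end; the robot touched only the press and the pin.

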